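# Close the pigment jar and hover the muller over the grinding circle

## Robot

A 6-joint arm with a two-finger parallel gripper is mounted at the origin on the work surface. World frame = base frame: x ahead of the robot, y to its left, z up, the work surface at z = 0. Lengths are in m, angles in degrees, forces in N, time in s.
With the tool pointing down it reaches from about 0.35 to 0.875 m from the base axis. Payload 4.2 kg.
Tool frame: the origin (TCP) lies at the very end of the fingers, on their centre line; the grasp point (between the pads) lies 19 mm behind it; z points along the fingers, y is the line along which they close (so a half turn about z gives the same grasp; the last joint's range is limited). The gripper opens to 87 mm and grips with 3 to 60 N. Pads are 19 mm wide; open, the fingers measure 117 mm over their backs; the gripper's body (75 mm by 190 mm) begins 51 mm behind the grasp point.
Start: joints at [-60.928, 22.042, 0.453, 0, -68.411, -14.817], TCP at [0.154, -0.606, 0.223] pointing down, gripper open.
Joint ranges: [-179.83, 179.83], [-69.29, 118.12], [-61.27, 80.66], [-181.25, 117.63], [-171.15, -9.14], [-177.46, 177.46]. Speed limits (degrees/s): [159.86, 159.86, 180, 180, 180, 180].

## Interface

Orientations are given as a 3x3 rotation matrix whose columns are the frame's x, y, z axes.
In Python, from station import r gives the robot as it stands.
- The arm moves only by the tool jog_arm, never from a script. Its argument "plan" is text: rows parted by semicolons, each of 7 numbers parted by spaces: the shift along the tool's x, y, z normalised to -1 to 1, where 1 is 0.025 m, then the turn, a rotation vector about the tool's x, y, z normalised to -1 to 1, where 1 is 8 degrees, then the closure, from -1 (fully open) to 1 (shut). A call has exactly 10 rows; each row shifts and turns the commanded pose from where the row before left it, along the tool's axes as they then stand; what a row does not reach is not made up. A row lasts 1/10 s, in which the tool goes at most 50 mm and 8.59 degrees, less where a joint would pass 70% of its speed; a pose out of reach is approached as far as the arm can. A call with a number of a shift or a turn outside -1 to 1 is refused whole. A call with a gripper value outside its range is refused whole. The fingers move at their own pace and stop on an object; the grip force is fixed at half the most. Time passes only in rows, so rows that do not move let the fingers close, or fill a call up. It gives the time, the measured TCP pose, the force, the opening and the grip force at its end, in the units of the state.
- r.sense(): the state, without advancing time (a new reading comes with each control period).
- r.capture(name): name is "side" or "top"; returns (picture, depth): 420x560x3 uint8, red, green, blue; 420x560 float32, m along the optical axis (not along the pixel's ray), 0 where there is no reading.
- r.get_calibration(name): a dict with "mtx" (3x3 intrinsics, pixels), "extrinsics" (4x4, takes a point from camera to world coordinates). Camera axes: x right, y up, looking along -z (the intrinsics and any distortion apply to the point x, -y, -z); pixel columns grow to the right and rows downward; lengths in m; the calibration is good to about 2 mm. A picture is of the moment at which its call begins. get_calibration takes no time and is no camera call.
- r.finish_job(): hands the job in; it is judged then, once.
The state is a dict: "time_s": time; "joints": joint angles; "joint_velocities": joint speeds; "effort": joint torques, N m; "tcp_pos": TCP position; "ee_rot": TCP orientation; "wrist_force": force on the tool from outside, world axes, zero at the start; "moment": the same for the moment, N m; "gripper_width": opening from 0.0 (shut) to 1.0 (fully open); "gripper_force": force on a finger pad.
Only numpy, scipy, OpenCV 4.12 (cv2) and the standard library are available. Lean on these libraries where they do the work, as an engineer would, in place of code of your own. Each camera call takes 0.05 s, during which the arm holds its last target. There are 200 camera calls.

## Task

Put the blue lid fully home on the open jar of pigment lumps and let go of it; then take the larger of the two glass mullers by its handle and carry it high over the rack of coloured bottles to the terracotta slab, without knocking or shifting the other things. Stop with the muller upright and still about a centimetre above the slab, its foot wholly within the white circle as seen from above, touching nothing but the gripper, and finish still holding it there.

Things in the scene. Friction and masses are not known exactly. Their poses are not given: they have to be found in the camera images.
- muller: the larger dark green glass muller, 132 high, standing upright on its foot: foot 70 across (72 at 14 up), narrowing to a round handle 28 across from 46 to 108 up, with a knob 34 across at the top. Origin: centre of the foot's underside, z up along the handle. About 0.3 to 0.6 kg.
- muller_grip (a point): point on the muller's axis, 85 above its foot, where the handle is gripped
- lid: lid of blue-painted wood lying right side up on the table: cork plug 60 across (tapering to 52 at the bottom) and 10 high underneath, disc 88 across and 8 thick above it, round knob 22 across and 34 high on top. Origin: centre of the plug's underside; knob from 18 to 52 above it. About 80 g.
- jar: open clear jar with orange and brown pigment lumps in it, loose, 76 across, 85 high, mouth 68 across inside. Origin: centre of its underside. With the lid home the disc rests on the rim and the lid's origin is 75 above the jar's.
- slab: eight-sided slab, wood with terracotta-red top, 280 across corners, 22 thick, fixed to the table. Origin: centre of its underside.
- slab_circle (a point): centre of the flush white circle, 94 across, on the slab's top face, 30 from the slab's centre along the slab's x
- rack: fixed wooden rack of six coloured bottles with black caps, 320 long (its x axis), 62 wide (its y), 120 high at the caps; stands between the muller and the slab. Origin: centre of its underside.
- small_muller: small dark green glass muller, same shape as the large one but 95 high, foot 50 across; a bystander. Origin at the centre of its underside
- brush_cup: steel cup 80 across, 95 high, with three brushes standing to 190; a bystander. Origin at the centre of its underside
- oil: amber glass bottle 56 across, 140 high; a bystander. Origin at the centre of its underside
- bowl: steel bowl 110 across, 50 high; a bystander. Origin at the centre of its underside
- empty_jar: clear jar with a green screw cap, 72 across, 85 high; a bystander. Origin at the centre of its underside
- knife: palette knife 200 long lying flat; a bystander. Origin near the middle of its length, on the underside
There are look-alikes about, which are no part of the job. Several things have the shape of the lid; the one meant has the colours described above.

How it is judged:
By the outcome, as a careful person would: the job done as asked, in the order asked, and still so for the second after the job is handed in, while the arm keeps its last pose, push and grip.
It also fails if it takes over 59 s, if anything falls off the work surface, if the arm or the gripper's body presses on something with over 40 N, if the wrist force passes 120 N, or if a joint passes its speed limit or range.

## Working session

There is one attempt and no reset: what is moved stays moved. The work goes in short steps, Python scripts to look and compute and a tool call to move; the robot and the scene stay as the last step left them, time stands still between calls to the robot, and variables do not carry over. Pictures are saved under pics/ and viewed, at most 10 in all, crops included, and the job is handed in when it is done.

Besides the shell and the picture viewer there is one more tool, called after ">>>" by a JSON object that holds its "method" and its "body", one argument or row to a line. jog_arm: Moves the arm, as the interface text tells. Scaled input: -1 to 1 covers 0.025 m each way for a shift and 8 degrees each way for a turn. Its arguments: {"type":"object","properties":{"plan":{"type":"string"}},"required":["plan"]}

```bash
mkdir -p pics
cat > h.py <<'E'
import numpy as np, cv2
from station import r
def cap(n,f):
    p,d=r.capture(n); cv2.imwrite(f'pics/{f}.png',p[:,:,::-1]); np.savez(f'pics/{f}.npz',p=p,d=d); return p,d
def world(n,d):
    c=r.get_calibration(n); K=c['mtx']; T=c['extrinsics']
    v,u=np.mgrid[:d.shape[0],:d.shape[1]]
    q=cv2.undistortPoints(np.stack([u,v],-1).reshape(-1,1,2).astype(float),K,np.array(c.get('dist',np.zeros(5)),float)).reshape(*d.shape,2)
    P=np.stack([q[...,0]*d,-q[...,1]*d,-d],-1)
    return P@T[:3,:3].T+T[:3,3]
E
python3 - <<'E'
from h import *
for n in('top','side'):
    cap(n,n+'0'); c=r.get_calibration(n); print(c.keys(),c['extrinsics'].round(3).tolist(),c['mtx'].round(1).tolist())
s=r.sense();print(s['time_s'],s['tcp_pos'],s['ee_rot'],s['gripper_width'])
E
```

```text
dict_keys(['mtx', 'extrinsics']) [[-0.025, 0.987, -0.156, 0.329], [-1.0, -0.025, -0.0, 0.013], [-0.004, 0.156, 0.988, 1.534], [0.0, 0.0, 0.0, 1.0]] [[526.5, 0.0, 269.4], [0.0, 526.5, 219.2], [0.0, 0.0, 1.0]]
dict_keys(['mtx', 'extrinsics']) [[-0.61, 0.526, -0.592, -0.552], [-0.792, -0.407, 0.455, 0.865], [-0.001, 0.747, 0.665, 1.278], [0.0, 0.0, 0.0, 1.0]] [[521.8, 0.0, 282.3], [0.0, 521.8, 209.4], [0.0, 0.0, 1.0]]
0.1 [ 0.15376844 -0.60523626  0.22157045] [[-9.69257159e-01 -2.46049197e-01 -5.93416313e-04]
 [-2.46049886e-01  9.69255357e-01  1.87278016e-03]
 [ 1.14375885e-04  1.96121560e-03 -9.99998070e-01]] 1.0025070591543226
```

View pics/top0.png

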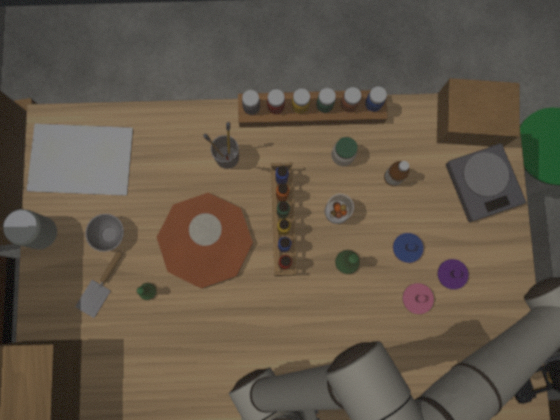

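View pics/side0.png

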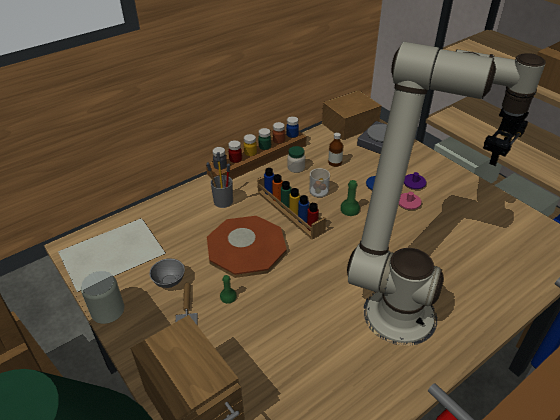

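Top view: lid-shaped things are blue (408,248), purple (453,274) and pink (419,298). Blue is the one described. The jar with lumps is at (339,209), the large muller at (347,262), the small muller at (147,291), the white circle at (205,229) and the rack at (285,220). I'll confirm these in one crop while measuring.

Run:
```python
from h import *
z=np.load('pics/top0.npz');p,d=z['p'],z['d'];W=world('top',d)
cv2.imwrite('pics/crop1.png',cv2.resize(p[185:300,315:475,::-1],None,fx=5,fy=5,interpolation=cv2.INTER_CUBIC))
hsv=cv2.cvtColor(p,cv2.COLOR_RGB2HSV)
def box(name,u0,u1,v0,v1,zl,zh,m=None):
    w=W[v0:v1,u0:u1].reshape(-1,3);k=(w[:,2]>zl)&(w[:,2]<zh)&(d[v0:v1,u0:u1].ravel()>0)
    if m is not None:k&=m[v0:v1,u0:u1].ravel()
    w=w[k]
    if len(w)<3: print(name,len(w));return
    (c,rad)=cv2.minEnclosingCircle(w[:,:2].astype(np.float32))
    print(name,len(w),'mean',w.mean(0).round(4),'mid',((w.max(0)+w.min(0))/2).round(4),'circ',np.round(c,4),round(rad,4),'ztop',w[:,2].max().round(4))
blue=(hsv[...,0]>100)&(hsv[...,0]<130)&(hsv[...,1]>90)
box('table',380,395,330,340,-1,1)
box('lid disc',388,430,228,268,.010,.025); box('lid knob',388,430,228,268,.035,.07)
box('jar top',318,362,188,232,.075,.1); box('jar all',318,362,188,232,.01,.1)
box('mul foot',330,366,245,278,.008,.03);box('mul knob',330,366,245,278,.11,.15);box('mul all',330,366,245,278,.008,.2)
white=(hsv[...,1]<60)&(hsv[...,2]>120)
box('circle',183,228,208,250,.01,.04,white)
box('slab',150,260,188,292,.014,.035);box('rack caps',270,300,160,280,.1,.14)
box('rack',265,305,155,282,.03,.16);box('brush',200,242,118,170,.1,.25);box('oil',380,415,155,190,.03,.2);box('empty',330,362,133,168,.03,.12)
```

```text
table 149 mean [ 0.23   -0.3128  0.    ] mid [ 2.301e-01 -3.135e-01  1.000e-04] circ [ 0.2301 -0.3138] 0.0248 ztop 0.0095
lid disc 656 mean [ 0.4742 -0.3831  0.0177] mid [ 0.4698 -0.3845  0.0175] circ [ 0.4689 -0.3923] 0.0548 ztop 0.025
lid knob 56 mean [ 0.4748 -0.3822  0.0495] mid [ 0.4749 -0.3835  0.0482] circ [ 0.4749 -0.3832] 0.011 ztop 0.0604
jar top 150 mean [ 0.5878 -0.1842  0.0836] mid [ 0.5877 -0.1844  0.0836] circ [ 0.5876 -0.1847] 0.039 ztop 0.0919
jar all 594 mean [ 0.588  -0.1855  0.0514] mid [ 0.6021 -0.1989  0.051 ] circ [ 0.5988 -0.1975] 0.0558 ztop 0.0919
mul foot 190 mean [ 0.4348 -0.2006  0.0214] mid [ 0.4429 -0.2146  0.019 ] circ [ 0.4429 -0.2123] 0.0566 ztop 0.03
mul knob 123 mean [ 0.4387 -0.2059  0.1271] mid [ 0.4394 -0.2069  0.1245] circ [ 0.4392 -0.2076] 0.0169 ztop 0.1367
mul all 490 mean [ 0.4355 -0.2014  0.0557] mid [ 0.4429 -0.2146  0.0724] circ [ 0.4429 -0.2123] 0.0566 ztop 0.1367
circle 778 mean [0.5437 0.202  0.0221] mid [0.5434 0.2026 0.0228] circ [0.5434 0.2018] 0.0469 ztop 0.0319
slab 6535 mean [0.5105 0.2045 0.0218] mid [0.5098 0.2133 0.0234] circ [0.4861 0.2279] 0.1744 ztop 0.0328
rack caps 616 mean [ 0.5611 -0.0247  0.1161] mid [ 0.5632 -0.0245  0.1143] circ [ 0.5632 -0.0264] 0.1384 ztop 0.1286
rack 1619 mean [ 0.5648 -0.0246  0.0856] mid [ 0.5642 -0.0254  0.0794] circ [ 0.5636 -0.0249] 0.1627 ztop 0.1286
brush 147 mean [0.7708 0.1403 0.1636] mid [0.7603 0.1482 0.1503] circ [0.7609 0.1372] 0.0479 ztop 0.2004
oil 428 mean [ 0.6799 -0.3478  0.0943] mid [ 0.6861 -0.3552  0.0883] circ [ 0.6863 -0.3547] 0.0284 ztop 0.1464
empty 554 mean [ 0.753  -0.2066  0.0753] mid [ 0.7568 -0.2101  0.0612] circ [ 0.758  -0.2096] 0.0363 ztop 0.0922
```

View pics/crop1.png

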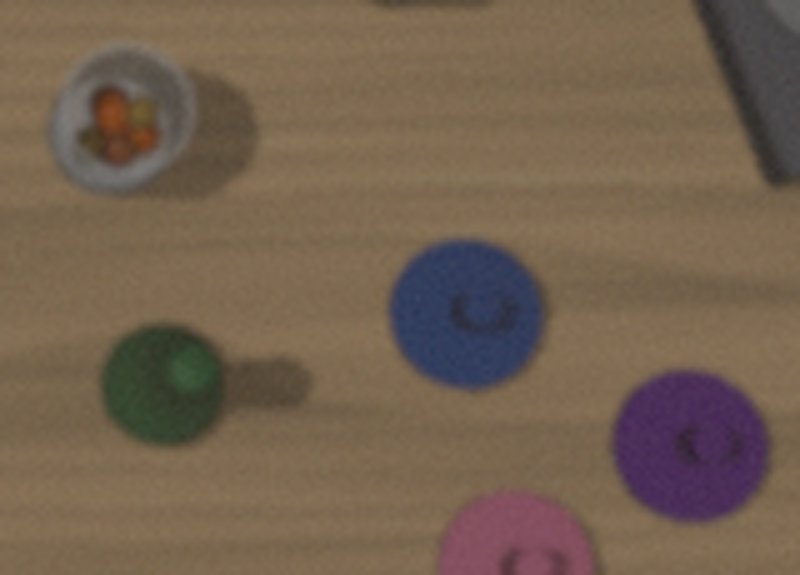

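The crop confirms it: the blue lid, disc centre (470,313) in the crop, is distinct from the purple (690,445) and the pink (517,560). The jar with lumps is at (125,118) and the big muller's knob at (190,368). First I'll square the yaw so that tool x = -X, y = +Y and z = -Z, then travel to the lid.

>>> {"method": "jog_arm", "body": {
  "plan": "0 0 0 0 0 0.89 -1; 0 0 0 0 0 0.89 -1; -0.8 0.55 0 0 0 0 -1; -0.8 0.55 0 0 0 0 -1; -0.8 0.55 0 0 0 0 -1; -0.8 0.55 0 0 0 0 -1; -0.8 0.55 0 0 0 0 -1; -0.8 0.55 0 0 0 0 -1; -0.8 0.55 0 0 0 0 -1; -0.8 0.55 0 0 0 0 -1"
}}

```text
time_s: 1.1
tcp_pos: [0.3145, -0.4948, 0.2221]
ee_rot: [[-1.0, -0.0, -0.001], [-0.0, 1.0, 0.001], [0.001, 0.001, -1.0]]
wrist_force: [0.6, 0.6, -0.1]
gripper_width: 1.0
gripper_force: 0.0
```

>>> {"method": "jog_arm", "body": {
  "plan": "-0.8 0.55 0 0 0 0 -1; -0.8 0.55 0 0 0 0 -1; -0.8 0.55 0 0 0 0 -1; -0.8 0.55 0 0 0 0 -1; -0.8 0.55 0 0 0 0 -1; -0.8 0.55 0 0 0 0 -1; -0.8 0.55 0 0 0 0 -1; -0.8 0.55 0 0 0 0 -1; 0 0 0 0 0 0 -1; 0 0 0 0 0 0 -1"
}}

```text
time_s: 2.1
tcp_pos: [0.4738, -0.3852, 0.2219]
ee_rot: [[-1.0, -0.001, -0.001], [-0.001, 1.0, 0.001], [0.001, 0.001, -1.0]]
wrist_force: [-0.0, -0.7, 0.2]
gripper_width: 0.999
gripper_force: 0.0
```

>>> {"method": "jog_arm", "body": {
  "plan": "-0.04 0.08 0.9 0 0 0 -1; 0 0 1 0 0 0 -1; 0 0 1 0 0 0 -1; 0 0 1 0 0 0 -1; 0 0 1 0 0 0 -1; 0 0 1 0 0 0 -1; 0 0 1 0 0 0 -1; 0 0 0.6 0 0 0 -1; 0 0 0.4 0 0 0 -1; 0 0 0 0 0 0 -1"
}}

```text
time_s: 3.1
tcp_pos: [0.4734, -0.3837, 0.0237]
ee_rot: [[-1.0, 0.001, -0.003], [0.001, 1.0, 0.001], [0.003, 0.001, -1.0]]
wrist_force: [0.7, 0.5, 1.1]
gripper_width: 1.004
gripper_force: 0.0
```

>>> {"method": "jog_arm", "body": {
  "plan": "0 0 0 0 0 0 1; 0 0 0 0 0 0 1; 0 0 0 0 0 0 1; 0 0 0 0 0 0 1; 0 0 0 0 0 0 1; 0 0 0 0 0 0 1; 0 0 0 0 0 0 1; 0 0 0 0 0 0 1; 0 0 0 0 0 0 1; 0 0 0 0 0 0 1"
}}

```text
time_s: 4.1
tcp_pos: [0.4748, -0.3836, 0.025]
ee_rot: [[-1.0, -0.0, -0.0], [-0.0, 1.0, 0.0], [0.0, 0.0, -1.0]]
wrist_force: [0.7, -0.3, -0.3]
gripper_width: 0.246
gripper_force: 30.0
```

>>> {"method": "jog_arm", "body": {
  "plan": "0 0 -0.4 0 0 0 1; 0 0 -0.8 0 0 0 1; 0 0 -0.8 0 0 0 1; 0 0 -0.8 0 0 0 1; 0 0 -0.8 0 0 0 1; 0 0 -0.8 0 0 0 1; 0 0 -0.8 0 0 0 1; 0 0 -0.4 0 0 0 1; 0 0 0 0 0 0 1; 0 0 0 0 0 0 1"
}}

```text
time_s: 5.1
tcp_pos: [0.4744, -0.3833, 0.1644]
ee_rot: [[-1.0, 0.0, -0.001], [0.0, 1.0, 0.001], [0.001, 0.001, -1.0]]
wrist_force: [0.2, -0.4, -0.9]
gripper_width: 0.243
gripper_force: 30.0
```

>>> {"method": "jog_arm", "body": {
  "plan": "-0.25 0.4 0 0 0 0 1; -0.5 0.9 0 0 0 0 1; -0.5 0.9 0 0 0 0 1; -0.5 0.9 0 0 0 0 1; -0.5 0.9 0 0 0 0 1; -0.5 0.9 0 0 0 0 1; -0.5 0.9 0 0 0 0 1; -0.5 0.9 0 0 0 0 1; -0.5 0.9 0 0 0 0 1; -0.25 0.4 0 0 0 0 1"
}}

```text
time_s: 6.1
tcp_pos: [0.5879, -0.1811, 0.1638]
ee_rot: [[-1.0, -0.003, -0.002], [-0.003, 1.0, 0.0], [0.002, 0.0, -1.0]]
wrist_force: [-0.2, 0.3, -0.7]
gripper_width: 0.242
gripper_force: 30.0
```

Run:
```python
from h import *
p,d=cap('side','side1'); t,e=cap('top','top1')
a=cv2.resize(p[140:240,255:375,::-1],None,fx=3.3,fy=3.3,interpolation=3);b=cv2.resize(t[165:265,285:405,::-1],None,fx=3.3,fy=3.3,interpolation=3)
cv2.imwrite('pics/c2.png',np.hstack([a,b]))
W=world('side',d)
def box(n,u0,u1,v0,v1,zl,zh):
    w=W[v0:v1,u0:u1].reshape(-1,3);w=w[(w[:,2]>zl)&(w[:,2]<zh)]
    if len(w)>2: print(n,len(w),w.mean(0).round(4),((w.max(0)+w.min(0))/2).round(4))
z0=np.load('pics/side0.npz');W=world('side',z0['d'])
box('jar rim',305,333,165,200,.078,.09);box('mulknob',335,365,175,220,.115,.14)
print(r.sense()['tcp_pos'],r.sense()['gripper_width'])
```

```text
jar rim 84 [ 0.5849 -0.1843  0.0826] [ 0.5836 -0.184   0.084 ]
mulknob 61 [ 0.4317 -0.2017  0.1256] [ 0.4346 -0.204   0.1255]
[ 0.58772641 -0.18197461  0.16407082] 0.247805367727435
```

View pics/c2.png

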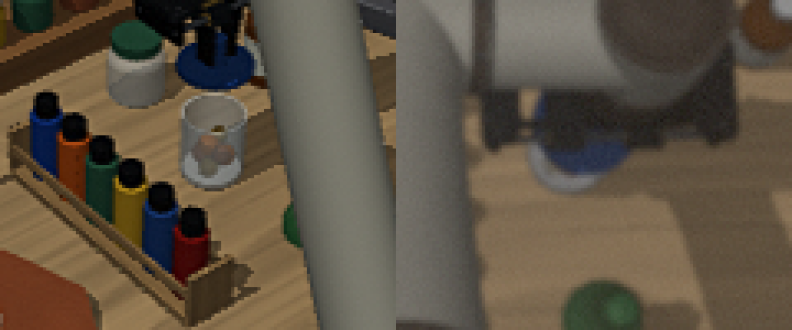

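The left panel shows the lid held level above the open jar (jar mouth around (213,105) in the crop). I'll make a small y correction and then lower it slowly.

>>> {"method": "jog_arm", "body": {
  "plan": "0 -0.1 0.2 0 0 0 1; 0 0 0.4 0 0 0 1; 0 0 0.4 0 0 0 1; 0 0 0.4 0 0 0 1; 0 0 0.3 0 0 0 1; 0 0 0.2 0 0 0 1; 0 0 0.2 0 0 0 1; 0 0 0.15 0 0 0 1; 0 0 0.1 0 0 0 1; 0 0 0.05 0 0 0 1"
}}

```text
time_s: 7.2
tcp_pos: [0.5874, -0.1861, 0.1049]
ee_rot: [[-1.0, -0.0, 0.0], [-0.0, 1.0, -0.0], [-0.0, -0.0, -1.0]]
wrist_force: [-0.8, -0.2, -1.4]
gripper_width: 0.242
gripper_force: 30.0
```

>>> {"method": "jog_arm", "body": {
  "plan": "0 0 0.04 0 0 0 1; 0 0 0.04 0 0 0 1; 0 0 0.04 0 0 0 1; 0 0 0.03 0 0 0 1; 0 0 0 0 0 0 1; 0 0 0 0 0 0 1; 0 0 0 0 0 0 1; 0 0 0 0 0 0 1; 0 0 0 0 0 0 1; 0 0 0 0 0 0 1"
}}

```text
time_s: 8.2
tcp_pos: [0.5873, -0.1861, 0.1013]
ee_rot: [[-1.0, -0.0, 0.0], [-0.0, 1.0, 0.0], [-0.0, 0.0, -1.0]]
wrist_force: [-0.4, -0.5, -0.7]
gripper_width: 0.242
gripper_force: 30.0
```

>>> {"method": "jog_arm", "body": {
  "plan": "0 0 0.03 0 0 0 1; 0 0 0.03 0 0 0 1; 0 0 0.02 0 0 0 1; 0 0 0 0 0 0 1; 0 0 0 0 0 0 1; 0 0 0 0 0 0 1; 0 0 0 0 0 0 1; 0 0 0 0 0 0 1; 0 0 0 0 0 0 1; 0 0 0 0 0 0 1"
}}

```text
time_s: 9.2
tcp_pos: [0.5874, -0.1862, 0.0999]
ee_rot: [[-1.0, -0.0, 0.0], [-0.0, 1.0, -0.0], [-0.0, -0.0, -1.0]]
wrist_force: [-1.8, 1.2, 6.0]
gripper_width: 0.249
gripper_force: 30.0
```

Contact came at the expected home height (TCP 0.100). I'll release and rise.

>>> {"method": "jog_arm", "body": {
  "plan": "0 0 0 0 0 0 -1; 0 0 0 0 0 0 -1; 0 0 0 0 0 0 -1; 0 0 0 0 0 0 -1; 0 0 0 0 0 0 -1; 0 0 0 0 0 0 -1; 0 0 0 0 0 0 -1; 0 0 -0.2 0 0 0 -1; 0 0 -0.4 0 0 0 -1; 0 0 -0.6 0 0 0 -1"
}}

```text
time_s: 10.2
tcp_pos: [0.587, -0.1861, 0.1297]
ee_rot: [[-1.0, -0.0, -0.001], [-0.0, 1.0, 0.0], [0.001, 0.0, -1.0]]
wrist_force: [-0.2, 0.6, -0.2]
gripper_width: 0.987
gripper_force: 0.0
```

>>> {"method": "jog_arm", "body": {
  "plan": "0 0 -0.8 0 0 0 -1; 0 0 -0.8 0 0 0 -1; 0 0 -0.8 0 0 0 -1; 0.7 0 -0.4 0 0 0 -1; 0.8 0 0 0 0 0 -1; 0.8 -0.1 0 0 0 0 -1; 0.8 -0.1 0 0 0 0 -1; 0.8 -0.2 0 0 0 0 -1; 0.8 -0.2 0 0 0 0 -1; 0.8 -0.2 0 0 0 0 -1"
}}

```text
time_s: 11.2
tcp_pos: [0.4492, -0.2063, 0.2005]
ee_rot: [[-1.0, -0.001, 0.002], [-0.001, 1.0, -0.0], [-0.002, -0.0, -1.0]]
wrist_force: [-0.4, -0.4, 0.9]
gripper_width: 1.002
gripper_force: 0.0
```

Run:
```python
from h import *
p,d=cap('side','side2'); t,e=cap('top','top2')
a=cv2.resize(p[140:240,255:375,::-1],None,fx=3.3,fy=3.3,interpolation=3);b=cv2.resize(t[165:295,285:405,::-1],None,fx=3.3,fy=3.3,interpolation=3)
c=np.zeros((b.shape[0],792,3),np.uint8);c[:330,:396]=a;c[:,396:]=b;cv2.imwrite('pics/c3.png',c)
W=world('side',d);w=W[140:215,290:350].reshape(-1,3)
for lo,hi in((.085,.1),(.11,.14)):
    k=w[(w[:,2]>lo)&(w[:,2]<hi)&(np.hypot(w[:,0]-.588,w[:,1]+.185)<.05)];print('lid side',len(k),k.mean(0).round(4),np.median(k[:,2]),k[:,2].max())
    if len(k)>10: print(np.linalg.lstsq(np.c_[k[:,:2],np.ones(len(k))],k[:,2],rcond=None)[0])
print(r.sense()['tcp_pos'])
```

```text
lid side 250 [ 0.5782 -0.18    0.0922] 0.09193603281263729 0.09992835997938121
[ 0.00713922 -0.00624899  0.08694706]
lid side 36 [ 0.5816 -0.183   0.1223] 0.12408714923863573 0.13053119060394924
[ 0.10354936 -0.31644713  0.00411834]
[ 0.44795997 -0.20644803  0.20054169]
```

View pics/c3.png

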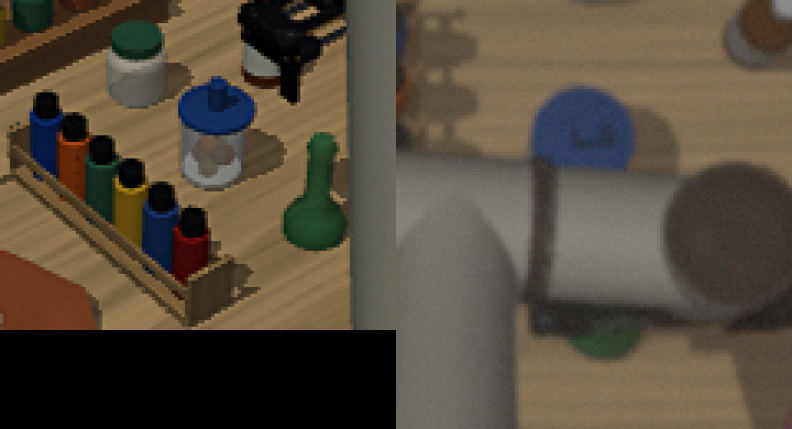

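The lid sits flush and level on the jar: disc top at z≈0.092, crop (216,105). Next I'll centre over the muller and descend.

>>> {"method": "jog_arm", "body": {
  "plan": "0.38 0 0 0 0 0 -1; 0 0 0.4 0 0 0 -1; 0 0 0.8 0 0 0 -1; 0 0 0.8 0 0 0 -1; 0 0 0.8 0 0 0 -1; 0 0 0.8 0 0 0 -1; 0 0 0.8 0 0 0 -1; 0 0 0.5 0 0 0 -1; 0 0 0.3 0 0 0 -1; 0 0 0 0 0 0 -1"
}}

```text
time_s: 12.3
tcp_pos: [0.4399, -0.2059, 0.068]
ee_rot: [[-1.0, -0.0, -0.003], [-0.0, 1.0, 0.0], [0.003, 0.0, -1.0]]
wrist_force: [-0.7, 0.1, -0.2]
gripper_width: 0.997
gripper_force: 0.0
```

>>> {"method": "jog_arm", "body": {
  "plan": "0 0 0 0 0 0 1; 0 0 0 0 0 0 1; 0 0 0 0 0 0 1; 0 0 0 0 0 0 1; 0 0 0 0 0 0 1; 0 0 0 0 0 0 1; 0 0 0 0 0 0 1; 0 0 0 0 0 0 1; 0 0 0 0 0 0 1; 0 0 0 0 0 0 1"
}}

```text
time_s: 13.3
tcp_pos: [0.4403, -0.2061, 0.0693]
ee_rot: [[-1.0, -0.0, -0.0], [-0.0, 1.0, 0.0], [0.0, 0.0, -1.0]]
wrist_force: [-0.5, 0.5, 0.7]
gripper_width: 0.356
gripper_force: 30.0
```

The opening reads 31 mm against a 28 mm handle, so the pads may be catching the knob's flare. I'll regrasp about 3 mm lower, at the stated 85 mm grip point.

>>> {"method": "jog_arm", "body": {
  "plan": "0 0 0 0 0 0 -1; 0 0 0 0 0 0 -1; 0 0 0 0 0 0 -1; 0 0 0 0 0 0 -1; 0 0 0 0 0 0 -1; 0.03 0 0.07 0 0 0 -1; 0 0 0.06 0 0 0 -1; 0 0 0 0 0 0 -1; 0 0 0 0 0 0 -1; 0 0 0 0 0 0 -1"
}}

```text
time_s: 14.3
tcp_pos: [0.4396, -0.2062, 0.066]
ee_rot: [[-1.0, -0.0, -0.0], [-0.0, 1.0, -0.0], [0.0, -0.0, -1.0]]
wrist_force: [0.2, -0.4, -0.7]
gripper_width: 0.995
gripper_force: 0.0
```

>>> {"method": "jog_arm", "body": {
  "plan": "0 0 0 0 0 0 1; 0 0 0 0 0 0 1; 0 0 0 0 0 0 1; 0 0 0 0 0 0 1; 0 0 0 0 0 0 1; 0 0 0 0 0 0 1; 0 0 0 0 0 0 1; 0 0 0 0 0 0 1; 0 0 0 0 0 0 1; 0 0 0 0 0 0 1"
}}

```text
time_s: 15.3
tcp_pos: [0.4396, -0.2061, 0.0662]
ee_rot: [[-1.0, -0.0, 0.0], [-0.0, 1.0, 0.0], [-0.0, 0.0, -1.0]]
wrist_force: [0.1, 1.0, 1.9]
gripper_width: 0.335
gripper_force: 28.5
```

>>> {"method": "jog_arm", "body": {
  "plan": "0 0 -0.3 0 0 0 1; 0 0 -0.6 0 0 0 1; 0 0 -0.9 0 0 0 1; 0 0 -1 0 0 0 1; 0 0 -1 0 0 0 1; 0 0 -1 0 0 0 1; 0 0 -1 0 0 0 1; 0 0 -1 0 0 0 1; 0 0 -0.8 0 0 0 1; 0 0 -0.4 0 0 0 1"
}}

```text
time_s: 16.3
tcp_pos: [0.4395, -0.2061, 0.2673]
ee_rot: [[-1.0, -0.0, 0.002], [-0.0, 1.0, 0.0], [-0.002, 0.0, -1.0]]
wrist_force: [0.7, -0.1, -4.4]
gripper_width: 0.336
gripper_force: 29.4
```

>>> {"method": "jog_arm", "body": {
  "plan": "-0.1 0.3 0 0 0 0 1; -0.15 0.5 0 0 0 0 1; -0.2 0.7 0 0 0 0 1; -0.2 0.8 0 0 0 0 1; -0.2 0.8 0 0 0 0 1; -0.2 0.8 0 0 0 0 1; -0.2 0.8 0 0 0 0 1; -0.2 0.8 0 0 0 0 1; -0.2 0.8 0 0 0 0 1; -0.2 0.8 0 0 0 0 1"
}}

```text
time_s: 17.3
tcp_pos: [0.4849, -0.0268, 0.2641]
ee_rot: [[-1.0, -0.001, -0.004], [-0.001, 1.0, -0.0], [0.004, -0.0, -1.0]]
wrist_force: [0.2, -0.0, -3.1]
gripper_width: 0.335
gripper_force: 29.4
```

>>> {"method": "jog_arm", "body": {
  "plan": "-0.25 0.8 0 0 0 0 1; -0.25 0.8 0 0 0 0 1; -0.25 0.8 0 0 0 0 1; -0.25 0.8 0 0 0 0 1; -0.25 0.8 0 0 0 0 1; -0.25 0.8 0 0 0 0 1; -0.25 0.8 0 0 0 0 1; -0.25 0.8 0 0 0 0 1; -0.2 0.7 0 0 0 0 1; -0.1 0.5 0 0 0 0 1"
}}

```text
time_s: 18.3
tcp_pos: [0.5436, 0.1631, 0.2654]
ee_rot: [[-1.0, -0.001, -0.001], [-0.001, 1.0, -0.0], [0.001, -0.0, -1.0]]
wrist_force: [-0.4, 0.3, -4.6]
gripper_width: 0.331
gripper_force: 29.4
```

>>> {"method": "jog_arm", "body": {
  "plan": "0 0.4 0 0 0 0 1; 0 0.2 0 0 0 0 1; 0 0.1 0.2 0 0 0 1; 0 0 0.4 0 0 0 1; 0 0 0.6 0 0 0 1; 0 0 0.6 0 0 0 1; 0 0 0.6 0 0 0 1; 0 0 0.4 0 0 0 1; 0 0 0.2 0 0 0 1; 0 0 0 0 0 0 1"
}}

```text
time_s: 19.3
tcp_pos: [0.5429, 0.1784, 0.1903]
ee_rot: [[-1.0, 0.0, -0.001], [0.0, 1.0, -0.001], [0.001, -0.001, -1.0]]
wrist_force: [0.2, 0.7, -4.3]
gripper_width: 0.333
gripper_force: 29.4
```

Run:
```python
from h import *
p,d=cap('side','side3'); t,e=cap('top','top3')
a=cv2.resize(p[160:300,170:300,::-1],None,fx=3,fy=3,interpolation=3);b=cv2.resize(t[170:310,140:270,::-1],None,fx=3,fy=3,interpolation=3)
cv2.imwrite('pics/c4.png',np.hstack([a,b]))
np.set_printoptions(suppress=True)
g=p.astype(int); m=(g[...,1]>g[...,0]+8)&(g[...,1]>g[...,2]+8);m[:, :170]=0;m[:,300:]=0;m[:140]=0
W=world('side',d);c=r.sense();tc=c['tcp_pos'];print(tc)
k=m&(np.linalg.norm(W-np.array([tc[0],tc[1],tc[2]]),axis=2)<.11);w=W[k];print(len(w),w.min(0),w.max(0))
b=w[:,2].min();b=tc[2]-.066
for lo in np.arange(0,.06,.01):
    q=w[(w[:,2]>b+lo-.003)&(w[:,2]<b+lo+.007)];
    if len(q)>3: print(round(lo,3),len(q),q.mean(0).round(4))
```

```text
[0.54363121 0.17890536 0.19159508]
417 [0.50067869 0.14779935 0.11843851] [0.56534911 0.21519619 0.28220966]
0.0 23 [0.517  0.1935 0.1288]
0.01 58 [0.5179 0.1927 0.1378]
0.02 82 [0.5225 0.1905 0.1475]
0.03 78 [0.527  0.1862 0.1572]
0.04 43 [0.53   0.182  0.1668]
0.05 19 [0.5307 0.1833 0.1775]
```

View pics/c4.png

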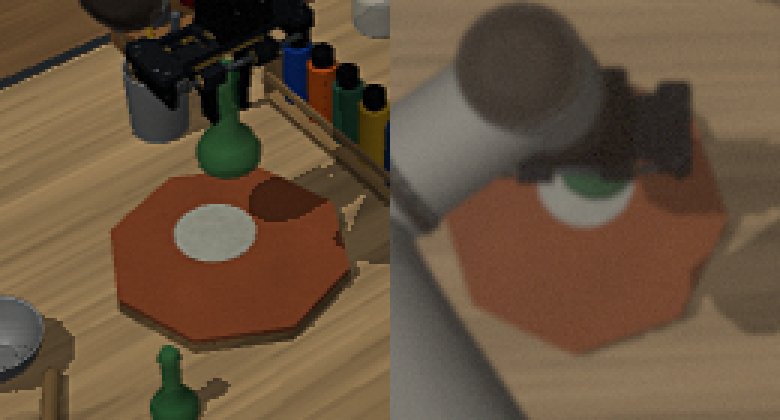

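The muller hangs upright from the gripper: foot at crop (229,160) in the side view, circle at (215,233). It needs about 23 mm more in y and then 93 mm down.

>>> {"method": "jog_arm", "body": {
  "plan": "0 0.3 0 0 0 0 1; 0 0.4 0.2 0 0 0 1; 0 0.22 0.4 0 0 0 1; 0 0 0.5 0 0 0 1; 0 0 0.5 0 0 0 1; 0 0 0.5 0 0 0 1; 0 0 0.4 0 0 0 1; 0 0 0.3 0 0 0 1; 0 0 0.2 0 0 0 1; 0 0 0.1 0 0 0 1"
}}

```text
time_s: 20.4
tcp_pos: [0.5433, 0.2017, 0.1131]
ee_rot: [[-1.0, -0.0, -0.0], [-0.0, 1.0, -0.0], [0.0, -0.0, -1.0]]
wrist_force: [-0.5, -0.5, -4.8]
gripper_width: 0.335
gripper_force: 29.4
```

>>> {"method": "jog_arm", "body": {
  "plan": "0 0 0.2 0 0 0 1; 0 0 0.2 0 0 0 1; 0 0 0.15 0 0 0 1; 0 0 0.05 0 0 0 1; 0 0 0 0 0 0 1; 0 0 0 0 0 0 1; 0 0 0 0 0 0 1; 0 0 0 0 0 0 1; 0 0 0 0 0 0 1; 0 0 0 0 0 0 1"
}}

```text
time_s: 21.4
tcp_pos: [0.5433, 0.2019, 0.0987]
ee_rot: [[-1.0, -0.0, 0.0], [-0.0, 1.0, 0.0], [-0.0, 0.0, -1.0]]
wrist_force: [0.5, 0.1, -4.1]
gripper_width: 0.334
gripper_force: 29.4
```

Run:
```python
from h import *
p,d=cap('side','side4'); t,e=cap('top','top4')
a=cv2.resize(p[190:290,190:300,::-1],None,fx=3.6,fy=3.6,interpolation=3);b=cv2.resize(t[170:270,140:250,::-1],None,fx=3.6,fy=3.6,interpolation=3)
cv2.imwrite('pics/c5.png',np.hstack([a,b]))
g=p.astype(int); m=(g[...,1]>g[...,0]+8)&(g[...,1]>g[...,2]+8)
W=world('side',d);tc=r.sense()['tcp_pos'];print(tc)
w=W[m&(np.linalg.norm(W-tc,axis=2)<.11)];b=tc[2]-.066
for lo in np.arange(-.01,.03,.005):
    q=w[(w[:,2]>b+lo-.0025)&(w[:,2]<b+lo+.0025)]
    if len(q): print(round(lo,3),len(q),q.mean(0).round(4))
```

```text
[0.5432226  0.20187785 0.09859048]
-0.01 5 [0.5482 0.2227 0.0228]
-0.005 4 [0.5173 0.2143 0.0285]
0.0 11 [0.5206 0.2168 0.0335]
0.005 21 [0.5147 0.2138 0.0374]
0.01 21 [0.5179 0.2142 0.0427]
0.015 28 [0.5187 0.2158 0.0474]
0.02 39 [0.5225 0.2162 0.0526]
0.025 35 [0.524  0.2108 0.0575]
```

View pics/c5.png

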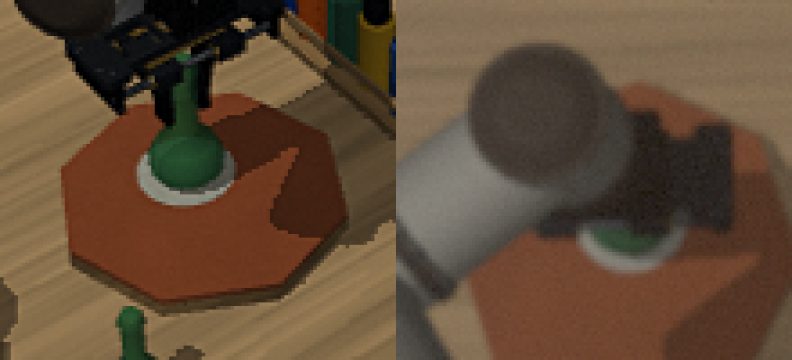

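View pics/side4.png

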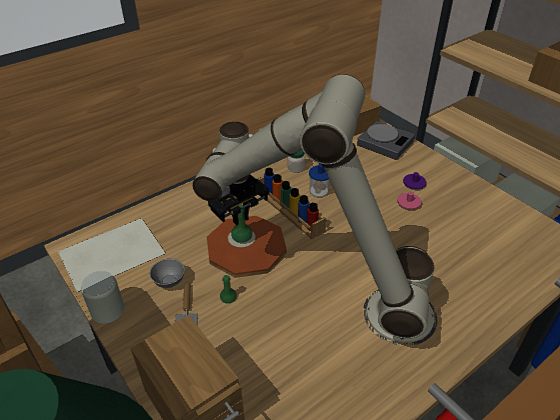

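The muller is upright about 1 cm over the white circle (foot at (241,233) in the side picture, with a white rim showing around it). The lid is on the jar at (319,175), the other things I can see have not moved, and the wrist force reads only the muller's weight. Handing in.

```bash
python3 -c "
from station import r
print(r.finish_job())"
```

```text
the job is handed in; nothing more can be done
None
```

The blue lid is fully home on the jar and released, and the large muller is held upright and still about 1 cm above the slab's white circle; the job was handed in at about 21.5 s, with no verdict shown.

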